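Move the tub lid to the filled tub

ROBOT

A 6-joint arm with a two-finger parallel gripper is mounted at the origin on the work surface. World frame = base frame: x ahead of the robot, y to its left, z up, the work surface at z = 0. Lengths are in m, angles in degrees, forces in N, time in s.
With the tool pointing down it reaches from about 0.4 to 0.825 m from the base axis. Payload 7 kg.
Tool frame: the origin (TCP) lies between the finger pads, 19 mm behind the fingertips; this is the grasp point; z points along the fingers, y is the line along which they close (so a half turn about z gives the same grasp; the last joint's range is limited). The gripper opens to 88 mm and grips with 3 to 60 N. Pads are 19 mm wide; open, the fingers measure 130 mm over their backs; the gripper's body (78 mm by 193 mm) begins 47 mm behind the grasp point.
Start: joints at [-48.81, 20.546, 0.682, 0, -70.136, -16.507], TCP at [0.282, -0.613, 0.245] pointing down, gripper open.
Joint ranges: [-176.03, 176.03], [-82.01, 121.73], [-58.28, 71.71], [-173.87, 95.51], [-174.79, -0.11], [-173.66, 173.66]. Speed limits (degrees/s): [136.94, 136.94, 172.46, 180, 180, 180].

INTERFACE

Orientations are given as [roll, pitch, yaw] about the fixed x, y, z axes, in that order (R = Rz(yaw) Ry(pitch) Rx(roll)).
In Python, from plant import get_state, optics, order gives the robot as it stands. The module is installed in compiled form; this text tells all that it offers.
- The arm moves only by the tool send_rows, never from a script. Its argument "moves" is a list of rows, each an object with "slide": the shift along the tool's x, y, z as a fraction of full scale, a list of three; "turn": the turn about the tool's z as a fraction of full scale; "gripper": the opening, from 0 (shut) to 1 (fully open). A call has exactly 5 rows; each row is the pose to reach, as a shift and turn from the pose commanded when the call began, along the tool's axes at that moment; what a row does not reach only later rows make up. Full scale, the value 1, is 150 mm for a shift and 90 degrees for a turn. A row lasts 1/12 s, in which the tool goes at most 41.7 mm and 7.16 degrees, less where a joint would pass 70% of its speed; a pose out of reach is approached as far as the arm can. A call with a number of a shift or a turn outside -1 to 1 is refused whole. A call with a gripper value outside its range is refused whole. The fingers move at their own pace and stop on an object; "newtons" is the grip in N (left out, the last holds). Time passes only in rows, so rows that repeat a pose let the fingers close, or fill a call up. It gives the time, the measured TCP pose, the force, the opening and the grip force at its end, in the units of the state.
- get_state(): the state, without advancing time (a new reading comes with each control period).
- optics.capture(name): name is "scene" or "top" or "wrist"; returns a dict with "img" (384x512x3 uint8, red, green, blue), "intrinsics" (3x3 intrinsics, pixels), "origin" and "attitude" of the camera in the world. Camera axes: x right, y down, z forward; pixel columns grow to the right and rows downward; lengths in m; the calibration is good to about 2 mm. A picture is of the moment at which its call begins. There is no depth.
- order.close_job(): hands the job in; it is judged then, once.
Trained networks look in the newest picture that a camera, given by its name, has taken for a name from the list of things; names that differ only in an ending like _2 or _b are one class to them, and where a whole thing is asked for, a point or a joint stands for the part that bears it (a point fixed in the world has none). Each returns a list of dicts, best first, with "p" (0 to 1); they miss things now and then, are a little off and sometimes report something else, mostly with a low value. They report only what shows in the picture. A call takes as long as a camera call.
- optics.look_for(camera, name): "location" ([x, y, z] in m, in world coordinates, good to about 4 mm: the middle of the surface that is visible of it).
The state is a dict: "time_s": time; "joints": joint angles; "qd": joint speeds; "joint_torque": joint torques, N m; "tcp_pos": TCP position; "eef_rot": TCP orientation; "contact_force": force on the tool from outside, world axes, zero at the start; "moment": the same for the moment, N m; "gripper_width": finger opening in m; "gripper_force": force on a finger pad.
Only numpy, scipy, OpenCV 4.12 (cv2) and the standard library are available. Lean on these libraries where they do the work, as an engineer would, in place of code of your own. Each camera call takes 0.05 s, during which the arm holds its last target. There are 200 camera calls.

TASK

The filled tub in the blue tote needs the lid that is on the empty grey tub. Tip the lid's front edge up so that its back edge comes out from under the steel keeper, lift the lid off, lay it flat on the black mat the right way up and let go; then take it again, the middle rib is there for that, and lower it, without dropping it, onto the filled tub so that it sits square and flat all round. Leave the two torches, the tape roll, the blister tray and the orange cup where they are.

Things in the scene. Friction and masses are not known exactly. Their poses are not given: they have to be found in the camera images.
- lid: Loose white lid, 110 g: plate 160 (x) x 120 (y) x 4 mm. Origin: centre of the plate's underside (the face that sits on a rim), z up. Under it a plug 136 x 96 x 8 mm deep (3 mm play all round in a tub), so on a flat surface the origin is 8 mm up. Red rib on top; red tab at its front (-x) edge, which faces the robot. Starts on tub_a, same axes, within 2 mm of centre, back edge under the keeper.
- tab (a point): Point on the lid's red pull tab (34 mm wide along y, 4 thick, 28 long), 2 mm short of its free end; lid frame x -91, z +25.5 mm. The tab rises outward from the plate's front edge at 60 degrees to the plate: from here its root is 26 mm away along lid (+0.5, 0, -0.87). A gripper leaning 30 degrees, pointing that way, with its TCP here, pinches the tab's two faces.
- rib (a point): Middle of the lid's red rib (60 mm long along the lid's x, 14 wide along y, top 28 mm above the lid's origin); lid frame z +18 mm, 14 mm above the plate's top face. Pinch it across its 14 mm from above; fingertips must stay above the plate.
- lid_back (a point): Middle of the lid's back edge, underside: lid's frame x +80, z 0.
- tub_a: Empty grey tub, fixed, 150 (x) x 110 (y) mm, rim 80 mm up; origin under its centre, z up, front -x. Lid on at the start. Along its back a steel keeper bar on two posts, 116 mm long, x +72 to +92 mm, 88 to 94 mm up: it overlaps the lid's back edge by 8 mm, 4 mm above the plate. Tip the lid about its back edge by some 35 to 45 degrees, then draw it out forwards (-x) and up.
- keeper (a point): Point on the empty tub under the keeper, where the middle of the seated lid's back edge lies: tub_a's frame x +80, z +80 mm.
- tub_b: Blue tote, fixed, 250 (x) x 160 (y) mm, walls 5 mm, 105 mm high (rim 5 mm wider all round). In its middle, fixed and square to it, the filled grey tub: 150 x 110 mm outside, mouth 142 x 102, rim 85 mm above the table, black torch heads inside, 25 mm below the rim. No keeper. Origin: centre of the tote's underside, z up. The lid fits either way round.
- mouth_b (a point): Centre of the filled tub's mouth at rim height, 85 mm above tub_b's origin; axes as tub_b. The seated lid's origin lies here.
- mat: Black rubber mat fixed on the table, 210 (x) x 170 (y) x 4 mm thick. Origin: centre of its underside.
- mat_top (a point): Centre of the mat's top face, 4 mm above the table.
- torch_standing: Bystander: black torch standing on its tail, 40 mm wide at the top, 123 mm high. Origin under its centre.
- torch_lying: Bystander: black torch lying along its x, 122 mm long, 40 mm wide at the head. Origin on the table under its middle.
- tape: Bystander: roll of yellow tape lying flat, 90 mm across, 40 mm high. Origin under its centre.
- pack: Bystander: pale blister tray with a black torch in it, 140 (x) x 50 x 45 mm. Origin under its centre.
- cup: Bystander: orange cup, 72 mm across, 60 mm high. Origin under its centre.

How it is judged:
By the outcome, as a careful person would: the job done as asked, in the order asked, and still so for the second after the job is handed in, with the robot touching nothing.
It also fails if it takes over 58 s, if anything falls off the work surface, if the arm or the gripper's body presses on something with over 40 N, if the wrist force passes 120 N, or if a joint passes its speed limit or range.

## Working session

There is one attempt and no reset: what is moved stays moved. The work goes in short steps, Python scripts to look and compute and a tool call to move; the robot and the scene stay as the last step left them, time stands still between calls to the robot, and variables do not carry over. Pictures are saved under pics/ and viewed, at most 10 in all, crops included, and the job is handed in when it is done.

Besides the shell and the picture viewer there is one more tool, called after "Request:" by a JSON object that holds its "op" and its "data", one argument or row to a line. send_rows: Moves the arm, as the interface text tells. Shift numbers are shares of 150 mm and turn numbers shares of 90 degrees, none past 1 either way. Its arguments: {"type":"object","properties":{"moves":{"type":"array"},"newtons":{"type":"number"}},"required":["moves"]}

```bash
mkdir -p pics
cat > h.py <<'E'
import numpy as np, cv2
from plant import get_state, optics, order
from scipy.spatial.transform import Rotation as R
def snap(n,f):
    c=optics.capture(n); cv2.imwrite('pics/'+f,c['img'][:,:,::-1]); return c
def proj(c,p):
    A=np.array(c['attitude']); 
    if A.shape!=(3,3): A=R.from_euler('xyz',A,degrees=True).as_matrix()
    q=(np.atleast_2d(p)-c['origin'])@A; q=q@np.array(c['intrinsics']).T; return q[:,:2]/q[:,2:]
def unproj(c,uv,z):
    A=np.array(c['attitude'])
    if A.shape!=(3,3): A=R.from_euler('xyz',A,degrees=True).as_matrix()
    d=np.c_[np.atleast_2d(uv),np.ones(len(np.atleast_2d(uv)))]@np.linalg.inv(c['intrinsics']).T@A.T
    o=np.array(c['origin']); return o+d*((z-o[2])/d[:,2:])
E
python3 - <<'E'
from h import *
a=snap('top','top0.png'); b=snap('scene','sc0.png')
print(a['origin'],a['attitude'],a['intrinsics']); print(b['origin'],b['attitude'])
print(get_state())
for n in ['lid','tab','rib','lid_back','tub_a','tub_b','keeper','mouth_b','mat','mat_top','torch_standing','torch_lying','tape','pack','cup']:
    for cam in ['top','scene']:
        print(n,cam,[(np.round(d['location'],3).tolist(),round(d['p'],2)) for d in optics.look_for(cam,n)[:2]])
E
```

```text
[0.43703607 0.00279442 1.64657523] [-1.73698890e+02 -1.65796675e-01 -9.06658873e+01] [[447.15035003   0.         254.98628281]
 [  0.         447.15035003 192.77085505]
 [  0.           0.           1.        ]]
[ 1.47009094 -0.17054283  1.19525674] [-141.18459293   -0.68341324   80.35912168]
{'time_s': 0.1, 'joints': array([-4.88102175e+01,  2.05882406e+01,  6.38329551e-01, -1.83547588e-02,
       -7.01373042e+01, -1.65081161e+01]), 'qd': array([-0.08268121, -0.08050464,  0.10760754,  0.06702455,  0.0537562 ,
       -0.13060086]), 'joint_torque': array([-1.95086592e-03, -5.84162986e+01,  2.93753725e+01,  7.01541424e+00,
        1.02501560e-02, -3.20630375e-05]), 'tcp_pos': array([ 0.28167593, -0.61295084,  0.24449889]), 'eef_rot': array([ 1.79911476e+02, -8.24043467e-03, -1.55324577e+02]), 'contact_force': array([-0.39359154, -0.24110076,  0.5778052 ]), 'moment': array([ 0.01770182, -0.03565158, -0.04766254]), 'gripper_force': 0.0, 'gripper_width': 0.08763309982736502}
lid top [([0.531, -0.292, 0.088], 0.84)]
lid scene [([0.525, -0.295, 0.087], 0.71)]
tab top [([0.528, -0.289, 0.084
[... 788 characters left out ...]
)]
mat_top top [([0.591, 0.018, 0.009], 0.73)]
mat_top scene [([0.595, 0.017, 0.006], 0.93)]
torch_standing top [([0.801, -0.004, 0.128], 0.45)]
torch_standing scene [([0.815, -0.008, 0.111], 0.55)]
torch_lying top [([0.432, 0.471, 0.033], 0.58)]
torch_lying scene [([0.435, 0.473, 0.03], 0.7)]
tape top [([0.789, -0.123, 0.039], 0.81), ([0.53, -0.294, 0.086], 0.3)]
tape scene [([0.766, -0.127, 0.038], 0.71)]
pack top [([0.424, -0.468, 0.015], 0.88), ([0.526, -0.294, 0.084], 0.28)]
pack scene [([0.439, -0.466, 0.023], 0.97), ([0.527, -0.3, 0.084], 0.5)]
cup top [([0.79, 0.112, 0.017], 0.88), ([0.528, -0.286, 0.08], 0.64)]
cup scene [([0.526, -0.298, 0.085], 0.64), ([0.771, 0.11, 0.036], 0.59)]
```

View pics/top0.png

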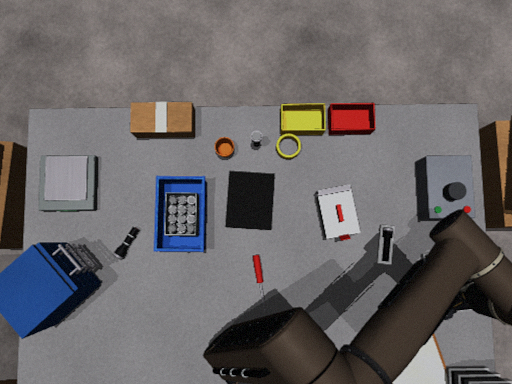

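View pics/sc0.png

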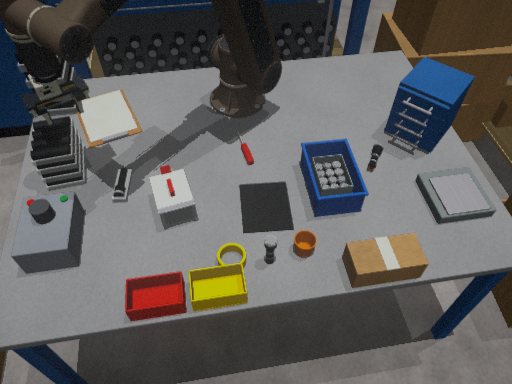

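The lid shows at about (338,213) in the top view with its red tab at (345,237), pointing towards the robot. The tote is at (181,214) and the mat at (250,200). In the scene view the lid is at (173,190). Next I'll fit their yaws from the colours.

```bash
cat >> h.py <<'E'
def rect(c,mask,z):
    cs,_=cv2.findContours(mask.astype(np.uint8),cv2.RETR_EXTERNAL,cv2.CHAIN_APPROX_NONE)
    k=max(cs,key=cv2.contourArea)[:,0,:]
    P=unproj(c,k,z)[:,:2]*1000
    r=cv2.minAreaRect(P.astype(np.float32)); return np.round(r[0],1),np.round(r[1],1),round(r[2],1)
def box(m,x0,x1,y0,y1):
    o=np.zeros_like(m); o[y0:y1,x0:x1]=m[y0:y1,x0:x1]; return o
def to(p,yaw):
    "fractions from the present pose (tool axes) to world p, tool yaw"
    s=get_state(); Rm=R.from_euler('xyz',s['eef_rot'],degrees=True)
    d=Rm.inv().apply(np.array(p)-s['tcp_pos'])/.15
    t=-((yaw-s['eef_rot'][2]+180)%360-180)/90
    print('now',np.round(s['tcp_pos'],4),np.round(s['eef_rot'],2),'slide',np.round(d,3),'turn',round(t,3))
E
python3 - <<'E'
from h import *
c=optics.capture('top'); im=c['img'].astype(int); r,g,b=im[...,0],im[...,1],im[...,2]
red=(r>120)&(g<80)&(b<80)
print('rib',rect(c,box(red,325,352,195,228),.108)); print('tab',rect(c,box(red,330,362,231,246),.1))
print('white',rect(c,box((im.min(2)>150)|red,310,372,175,233),.084))
print('tote',rect(c,box((b>90)&(r<80),140,215,165,260),.105))
print('tubb',rect(c,box((im.min(2)>85)&(abs(r-b)<30),158,205,185,245),.085))
print('mat',rect(c,box(im.max(2)<50,220,280,165,235),.004))
to([.49,-.30,.25],-77)
E
```

```text
rib (array([ 534.4, -295.1]), array([57.3, 13.5]), 11.2)
tab (array([ 445.4, -313.5]), array([ 3.3, 24.3]), 13.2)
white (array([ 542.5, -294.9]), array([172.1, 120. ]), 9.8)
tote (array([539.4, 257.6]), array([171.3, 260.2]), 88.9)
tubb (array([538.1, 258.4]), array([110.2, 139.9]), 89.3)
mat (array([591.8,  15.6]), array([167.1, 208. ]), 85.5)
now [ 0.2819 -0.6133  0.2454] [-180.     -0.   -155.31] slide [-2.133  1.318 -0.031] turn -0.87
```

Request:
{"op": "send_rows", "data": {
  "moves": [
    {"slide": [-0.2,0.12,0],"turn": 0,"gripper": 0.45},
    {"slide": [-0.4,0.25,0],"turn": 0,"gripper": 0.45},
    {"slide": [-0.6,0.37,0],"turn": 0,"gripper": 0.45},
    {"slide": [-0.8,0.5,0],"turn": 0,"gripper": 0.45},
    {"slide": [-1,0.62,0],"turn": 0,"gripper": 0.45}
  ]
}}

```text
time_s: 2.07
tcp_pos: [0.3798, -0.4647, 0.2455]
eef_rot: [-180.0, 0.0, -155.3]
contact_force: [0.9, 0.0, 0.2]
gripper_width: 0.0601
gripper_force: 0.0
```

Request:
{"op": "send_rows", "data": {
  "moves": [
    {"slide": [-0.2,0.12,0],"turn": 0,"gripper": 0.45},
    {"slide": [-0.4,0.25,0],"turn": 0,"gripper": 0.45},
    {"slide": [-0.6,0.37,0],"turn": 0,"gripper": 0.45},
    {"slide": [-0.8,0.5,0],"turn": 0,"gripper": 0.45},
    {"slide": [-1,0.62,0],"turn": 0,"gripper": 0.45}
  ]
}}

```text
time_s: 2.48
tcp_pos: [0.4774, -0.3173, 0.2457]
eef_rot: [-180.0, 0.0, -155.3]
contact_force: [0.6, -0.2, -0.4]
gripper_width: 0.0395
gripper_force: 0.0
```

Request:
{"op": "send_rows", "data": {
  "moves": [
    {"slide": [0,0,0],"turn": -0.08,"gripper": 0.45},
    {"slide": [0,0,0],"turn": -0.16,"gripper": 0.45},
    {"slide": [0,0,0],"turn": -0.23,"gripper": 0.45},
    {"slide": [0,0,0],"turn": -0.31,"gripper": 0.45},
    {"slide": [0,0,0],"turn": -0.39,"gripper": 0.45}
  ]
}}

```text
time_s: 2.9
tcp_pos: [0.4769, -0.3188, 0.2455]
eef_rot: [-180.0, 0.0, -119.9]
contact_force: [0.0, -0.0, 0.3]
gripper_width: 0.0394
gripper_force: 0.0
```

Request:
{"op": "send_rows", "data": {
  "moves": [
    {"slide": [0,0,0],"turn": -0.08,"gripper": 0.45},
    {"slide": [0,0,0],"turn": -0.16,"gripper": 0.45},
    {"slide": [0,0,0],"turn": -0.23,"gripper": 0.45},
    {"slide": [0,0,0],"turn": -0.31,"gripper": 0.45},
    {"slide": [0,0,0],"turn": -0.39,"gripper": 0.45}
  ]
}}

```text
time_s: 3.32
tcp_pos: [0.4768, -0.319, 0.2455]
eef_rot: [-180.0, -0.0, -84.9]
contact_force: [-0.4, 0.2, -0.1]
gripper_width: 0.0396
gripper_force: 0.0
```

Run:
```python
from h import *
to([.435,-.315,.23],-79)
print(get_state()['joints'])
c=snap('wrist','w1.png'); print(c['origin'],c['attitude'])
print(proj(c,[[.534,-.295,.08],[.445,-.3135,.1]]))
for n in ['tab','rib','lid']: print(n,optics.look_for('wrist',n)[:2])
```

```text
now [ 0.4768 -0.319   0.2455] [-1.7999e+02 -1.0000e-02 -8.4920e+01] slide [-0.051  0.275  0.103] turn -0.066
[-1.42546176e+01  1.10471642e+01 -1.24100560e+01  2.31345463e-03
 -6.65322366e+01  1.93352891e+01]
[ 0.48185713 -0.38734528  0.38422832] [ 1.65355657e+02  5.36127483e-02 -1.74931983e+02]
[[199.94561377 200.41124029]
 [286.12384912 195.79344878]]
tab [{'location': [0.5153, -0.3168, 0.0818], 'p': 0.56}, {'location': [0.6201, -0.3076, 0.095], 'p': 0.35}]
rib [{'location': [0.5173, -0.3084, 0.082], 'p': 0.97}]
lid [{'location': [0.5206, -0.3122, 0.081], 'p': 0.73}]
```

View pics/w1.png

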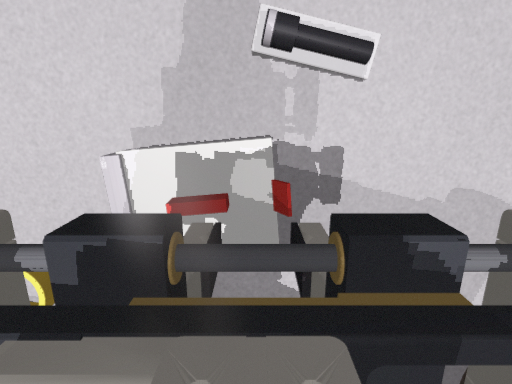

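The wrist view shows the rib at about (167–229, 204), the tab at (274–292, 182–214) and the keeper along the lid's left edge near (115,180). I'll fit the lid pose to the red silhouettes.

```bash
cat >> h.py <<'E'
from scipy.optimize import minimize
from scipy.ndimage import gaussian_filter
from itertools import product
def bx(x,y,z): return np.array(list(product(x,y,z)),float)
RIB=bx([-30,30],[-7,7],[4,28])
u=np.array([-.5,0,.866]); n=np.array([.866,0,.5]); T=np.array([-91,0,25.5])
TAB=np.array([T+a*u+[0,b,0]+d*n for a in(2,-26) for b in(-17,17) for d in(-2,2)])
def fitlid(caps,g,z0,tilt=0,boxes=None):
    ms=[]
    for i,c in enumerate(caps):
        im=c['img'].astype(int); m=((im[...,0]>90)&(im[...,1]<.45*im[...,0])&(im[...,2]<.5*im[...,0])).astype(np.uint8)
        q=proj(c,[g[0]/1e3,g[1]/1e3,z0/1e3])[0]; rr=450*.13/abs(c['origin'][2]-z0/1e3)+8
        k=np.zeros_like(m); cv2.circle(k,tuple(int(v) for v in q),int(rr),1,-1); ms.append(gaussian_filter((m*k).astype(float),1))
    def f(p):
        e=0
        for c,m in zip(caps,ms):
            a=np.zeros(m.shape,np.uint8)
            big=np.zeros((m.shape[0]*4,m.shape[1]*4),np.uint8)
            for S in (RIB,TAB):
                W=(R.from_euler('ZY',[p[2],tilt],degrees=True).apply(S)+[p[0],p[1],z0])/1e3
                h=cv2.convexHull(((proj(c,W)+.5)*4).astype(np.float32)); cv2.fillConvexPoly(big,np.round(h).astype(np.int32),1)
            a=cv2.resize(big.astype(np.float32),m.shape[::-1],interpolation=cv2.INTER_AREA)
            e+=((gaussian_filter(a,1)-m)**2).sum()/max(m.sum(),1)
        return e
    r=minimize(f,g,method='Nelder-Mead',options=dict(initial_simplex=np.array(g)+np.array([[0,0,0],[8,0,0],[0,8,0],[0,0,6]]),xatol=.05,fatol=1e-4))
    return np.round(r.x,2),round(r.fun,3)
E
python3 - <<'E'
from h import *
w=optics.capture('wrist');t=optics.capture('top');s=optics.capture('scene')
g=[534,-295,11]
for k in ([w],[t],[s],[w,t]): print(fitlid(k,g,80))
E
```

```text
(array([ 532.84, -294.49,   11.77]), np.float64(0.787))
(array([ 534.13, -294.53,   11.52]), np.float64(35.615))
(array([ 533.07, -296.4 ,    9.37]), np.float64(0.333))
(array([ 534. , -295. ,   12.5]), np.float64(36.48))
```

```bash
python3 -c "
from h import *
to([.4478,-.3121,.1095],-78.7)"
```

```text
now [ 0.4768 -0.319   0.2454] [-180.     -0.    -85.42] slide [-0.061  0.189  0.906] turn -0.075
```

Request:
{"op": "send_rows", "data": {
  "moves": [
    {"slide": [-0.03,0.1,0],"turn": -0.04,"gripper": 0.45},
    {"slide": [-0.061,0.189,0.1],"turn": -0.075,"gripper": 0.45},
    {"slide": [-0.061,0.189,0.3],"turn": -0.075,"gripper": 0.45},
    {"slide": [-0.061,0.189,0.45],"turn": -0.075,"gripper": 0.45},
    {"slide": [-0.061,0.189,0.6],"turn": -0.075,"gripper": 0.45}
  ]
}}

```text
time_s: 4.08
tcp_pos: [0.4475, -0.3122, 0.1547]
eef_rot: [-180.0, -0.0, -78.6]
contact_force: [0.4, 0.4, 0.1]
gripper_width: 0.0392
gripper_force: 0.0
```

```bash
python3 -c "
from h import *
to([.4478,-.3121,.1095],-78.7)
c=snap('wrist','w2.png'); print(fitlid([c],[533,-295,11],80))
print(proj(c,[[.4418,-.3134,.1079],[.4478,-.3121,.0905]]))"
```

```text
now [ 0.4475 -0.3122  0.1547] [-1.7996e+02 -2.0000e-02 -7.8640e+01] slide [-0.    -0.002  0.301] turn 0.001
(array([ 532.8 , -295.54,   10.26]), np.float64(2.617))
[[263.02965152 222.07264338]
 [254.01473127 213.86399526]]
```

View pics/w2.png

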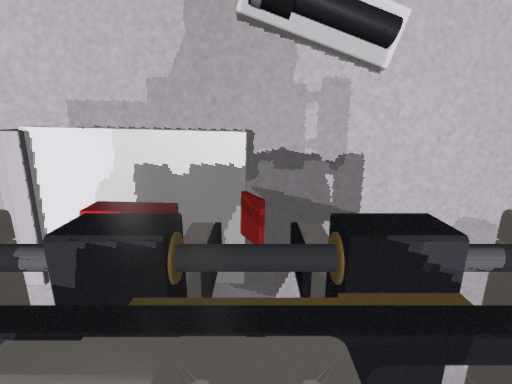

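The tab at (240–265, 193–245) sits between the fingers at about (200,250) and (310,250), as predicted. I'll descend and close.

Request:
{"op": "send_rows", "data": {
  "moves": [
    {"slide": [0,0,0.1],"turn": 0,"gripper": 0.45},
    {"slide": [0,0,0.2],"turn": 0,"gripper": 0.45},
    {"slide": [0,0,0.3],"turn": 0,"gripper": 0.45},
    {"slide": [0,0,0.3],"turn": 0,"gripper": 0.45},
    {"slide": [0,0,0.3],"turn": 0,"gripper": 0.3}
  ],
  "newtons": 10
}}

```text
time_s: 4.55
tcp_pos: [0.4476, -0.3123, 0.1105]
eef_rot: [179.9, 0.0, -78.6]
contact_force: [0.0, -0.8, 0.3]
gripper_width: 0.0367
gripper_force: 0.0
```

Request:
{"op": "send_rows", "data": {
  "moves": [
    {"slide": [0,0,0],"turn": 0,"gripper": 0.1},
    {"slide": [0,0,0],"turn": 0,"gripper": 0},
    {"slide": [0,0,0],"turn": 0,"gripper": 0},
    {"slide": [0,0,0],"turn": 0,"gripper": 0},
    {"slide": [0,0,0],"turn": 0,"gripper": 0}
  ],
  "newtons": 10
}}

```text
time_s: 4.97
tcp_pos: [0.4481, -0.3124, 0.1111]
eef_rot: [-179.9, -0.0, -78.5]
contact_force: [-0.8, 0.2, 2.7]
gripper_width: 0.0114
gripper_force: 9.2
```

Request:
{"op": "send_rows", "data": {
  "moves": [
    {"slide": [0,-0.007,-0.058],"turn": 0,"gripper": 0},
    {"slide": [0,-0.015,-0.116],"turn": 0,"gripper": 0},
    {"slide": [0,-0.026,-0.173],"turn": 0,"gripper": 0},
    {"slide": [0,-0.031,-0.191],"turn": 0,"gripper": 0},
    {"slide": [0,-0.031,-0.191],"turn": 0,"gripper": 0}
  ],
  "newtons": 10
}}

```text
time_s: 5.38
tcp_pos: [0.4532, -0.3116, 0.1405]
eef_rot: [-179.9, -0.1, -78.5]
contact_force: [1.6, 0.5, -0.3]
gripper_width: 0.0081
gripper_force: 9.3
```

```bash
python3 -c "
from h import *
c=snap('wrist','w3.png');b=snap('scene','s3.png')
i=cv2.imread('pics/w3.png');j=cv2.resize(cv2.imread('pics/s3.png')[130:240,90:240],None,fx=3.5,fy=3.5)[:384]
cv2.imwrite('pics/c3.png',cv2.resize(np.hstack([i,j]),None,fx=.75,fy=.75))"
```

```text
(no output)
```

View pics/c3.png

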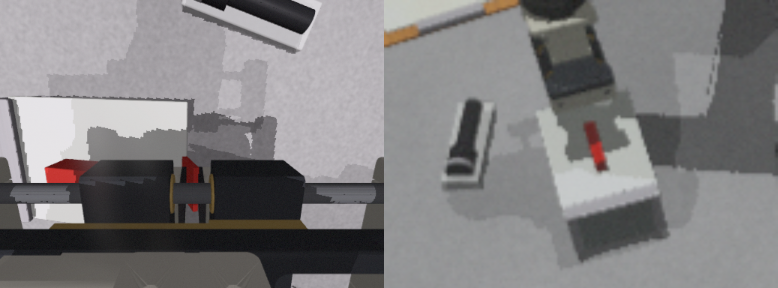

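The tab is held in the pads and the lid front has risen, with the finger gap down from 11 to 8 mm as the tab lines up. Both forces are small, so I'll continue the arc.

Request:
{"op": "send_rows", "data": {
  "moves": [
    {"slide": [0,-0.018,-0.07],"turn": 0,"gripper": 0},
    {"slide": [0,-0.044,-0.138],"turn": 0,"gripper": 0},
    {"slide": [0,-0.062,-0.182],"turn": 0,"gripper": 0},
    {"slide": [0,-0.083,-0.225],"turn": 0,"gripper": 0},
    {"slide": [0,-0.104,-0.268],"turn": 0,"gripper": 0}
  ],
  "newtons": 10
}}

```text
time_s: 5.9
tcp_pos: [0.4681, -0.3081, 0.1797]
eef_rot: [-180.0, -0.0, -78.5]
contact_force: [0.9, 0.5, -0.7]
gripper_width: 0.0047
gripper_force: 9.7
```

Request:
{"op": "send_rows", "data": {
  "moves": [
    {"slide": [0,-0.018,-0.03],"turn": 0,"gripper": 0},
    {"slide": [0,-0.035,-0.058],"turn": 0,"gripper": 0},
    {"slide": [0,-0.051,-0.082],"turn": 0,"gripper": 0},
    {"slide": [0,-0.051,-0.082],"turn": 0,"gripper": 0},
    {"slide": [0,-0.051,-0.082],"turn": 0,"gripper": 0}
  ],
  "newtons": 12
}}

```text
time_s: 6.32
tcp_pos: [0.475, -0.3066, 0.1914]
eef_rot: [180.0, 0.0, -78.5]
contact_force: [0.4, -0.1, -0.7]
gripper_width: 0.0038
gripper_force: 12.0
```

```bash
python3 -c "
from h import *
c=snap('wrist','w4.png');b=snap('scene','s4.png');s=get_state();print(s['contact_force'],s['moment'],s['tcp_pos'])
i=cv2.imread('pics/w4.png');j=cv2.resize(cv2.imread('pics/s4.png')[130:240,90:240],None,fx=3.5,fy=3.5)[:384]
cv2.imwrite('pics/c4.png',cv2.resize(np.hstack([i,j]),None,fx=.75,fy=.75))"
```

```text
[ 0.38091593  0.38169923 -0.32227714] [-0.10021949 -0.19576557 -0.0567283 ] [ 0.47481333 -0.30660823  0.19115679]
```

View pics/c4.png

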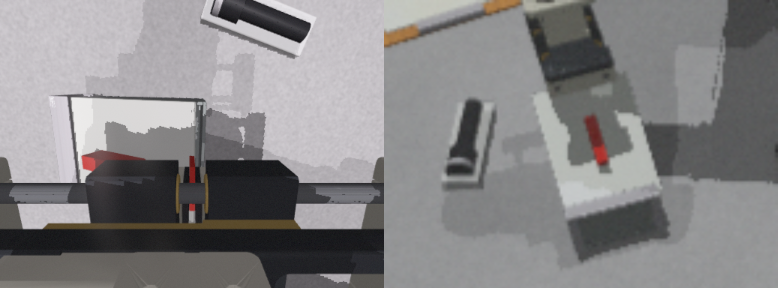

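The gap is 3.8 mm, so the tab is flat in the pads and the lid is tipped about 30°. The back edge is still at the keeper, and the force is near zero. I'll grip harder and draw it out along its own slope.

Request:
{"op": "send_rows", "data": {
  "moves": [
    {"slide": [0,0,0],"turn": 0,"gripper": 0},
    {"slide": [0,0.035,-0.02],"turn": 0,"gripper": 0},
    {"slide": [0,0.07,-0.04],"turn": 0,"gripper": 0},
    {"slide": [0,0.105,-0.06],"turn": 0,"gripper": 0},
    {"slide": [0,0.14,-0.08],"turn": 0,"gripper": 0}
  ],
  "newtons": 30
}}

```text
time_s: 6.83
tcp_pos: [0.4535, -0.3109, 0.2037]
eef_rot: [180.0, 0.0, -78.5]
contact_force: [0.5, 0.6, -0.4]
gripper_width: 0.0037
gripper_force: 30.0
```

Request:
{"op": "send_rows", "data": {
  "moves": [
    {"slide": [0,0.02,-0.05],"turn": 0,"gripper": 0},
    {"slide": [0,0.04,-0.1],"turn": 0,"gripper": 0},
    {"slide": [0,0.06,-0.18],"turn": 0,"gripper": 0},
    {"slide": [0,0.06,-0.26],"turn": 0,"gripper": 0},
    {"slide": [0,0.06,-0.34],"turn": 0,"gripper": 0}
  ]
}}

```text
time_s: 7.25
tcp_pos: [0.4454, -0.3128, 0.256]
eef_rot: [-180.0, -0.0, -78.5]
contact_force: [0.9, -0.1, -0.9]
gripper_width: 0.0036
gripper_force: 30.0
```

```bash
python3 -c "
from h import *
c=snap('wrist','w5.png');b=snap('scene','s5.png');s=get_state();print(s['contact_force'],s['moment'],s['tcp_pos'],s['joints'],s['gripper_width'])
i=cv2.imread('pics/w5.png');j=cv2.resize(cv2.imread('pics/s5.png')[110:240,60:240],None,fx=2.9,fy=2.9)[:384,:512]
j=cv2.copyMakeBorder(j,0,384-j.shape[0],0,0,0)
cv2.imwrite('pics/c5.png',cv2.resize(np.hstack([i,j]),None,fx=.75,fy=.75))"
```

```text
[ 0.75081042 -0.50738784 -0.4044698 ] [-0.0492745   0.05967202  0.01180597] [ 0.44662997 -0.31330495  0.25734181] [-1.44344968e+01  7.74712368e+00 -1.48959247e+01  4.88597197e-02
 -6.71011112e+01  2.59109536e+01] 0.0035298607950941014
```

View pics/c5.png

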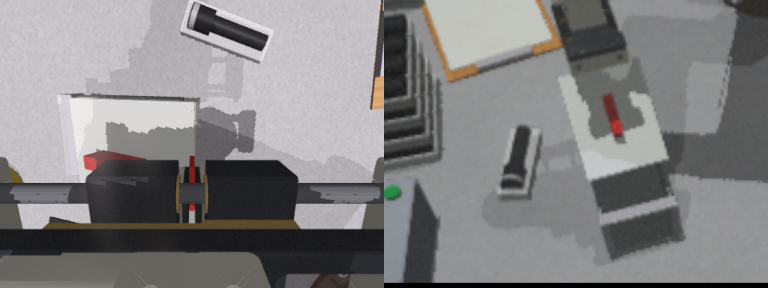

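The lid is clear of the keeper and hangs level sideways, tilted about 30° at (612,115) in the composite, with the tub below it. Next I'll carry it over the mat.

```bash
python3 -c "
from h import *
to([.5392,.0188,.22],-93)"
```

```text
now [ 0.4466 -0.3133  0.2573] [-1.7979e+02 -1.5000e-01 -7.8500e+01] slide [-2.047 -1.045  0.247] turn 0.161
```

Request:
{"op": "send_rows", "data": {
  "moves": [
    {"slide": [-0.1,-0.05,0],"turn": 0,"gripper": 0},
    {"slide": [-0.25,-0.13,0],"turn": 0,"gripper": 0},
    {"slide": [-0.4,-0.2,0],"turn": 0,"gripper": 0},
    {"slide": [-0.55,-0.28,0],"turn": 0,"gripper": 0},
    {"slide": [-0.7,-0.36,0],"turn": 0,"gripper": 0}
  ]
}}

```text
time_s: 7.77
tcp_pos: [0.4775, -0.198, 0.2542]
eef_rot: [180.0, 0.0, -78.5]
contact_force: [0.7, 0.0, -0.8]
gripper_width: 0.0036
gripper_force: 30.0
```

Request:
{"op": "send_rows", "data": {
  "moves": [
    {"slide": [-0.15,-0.08,0],"turn": 0.03,"gripper": 0},
    {"slide": [-0.3,-0.16,0.02],"turn": 0.06,"gripper": 0},
    {"slide": [-0.45,-0.23,0.04],"turn": 0.1,"gripper": 0},
    {"slide": [-0.6,-0.3,0.06],"turn": 0.13,"gripper": 0},
    {"slide": [-0.75,-0.38,0.08],"turn": 0.16,"gripper": 0}
  ]
}}

```text
time_s: 8.18
tcp_pos: [0.5109, -0.0762, 0.2421]
eef_rot: [180.0, 0.0, -93.1]
contact_force: [1.2, 0.2, -0.4]
gripper_width: 0.0039
gripper_force: 30.0
```

```bash
python3 -c "
from h import *
to([.5392,.0188,.18],-93)"
```

```text
now [ 0.5109 -0.0762  0.2421] [ 1.7998e+02  1.0000e-02 -9.3060e+01] slide [-0.643 -0.155  0.414] turn -0.001
```

Request:
{"op": "send_rows", "data": {
  "moves": [
    {"slide": [-0.15,-0.03,0.08],"turn": 0,"gripper": 0},
    {"slide": [-0.3,-0.07,0.17],"turn": 0,"gripper": 0},
    {"slide": [-0.43,-0.1,0.26],"turn": 0,"gripper": 0},
    {"slide": [-0.55,-0.13,0.34],"turn": 0,"gripper": 0},
    {"slide": [-0.643,-0.155,0.414],"turn": 0,"gripper": 0}
  ]
}}

```text
time_s: 8.6
tcp_pos: [0.5392, 0.019, 0.1793]
eef_rot: [180.0, 0.0, -92.9]
contact_force: [-0.4, -0.2, -0.9]
gripper_width: 0.0036
gripper_force: 30.0
```

```bash
python3 -c "
from h import *
to([.5392,.0188,.1155],-93)
b=snap('scene','s6.png');t=snap('top','t6.png')
j=cv2.resize(cv2.imread('pics/s6.png')[120:260,190:350],None,fx=2.4,fy=2.4);i=cv2.resize(cv2.imread('pics/t6.png')[140:260,200:310],None,fx=2.8,fy=2.8)
cv2.imwrite('pics/c6.png',np.hstack([i,j]))"
```

```text
now [0.5392 0.019  0.1793] [179.97   0.   -92.89] slide [ 0.002 -0.     0.425] turn 0.001
```

View pics/c6.png

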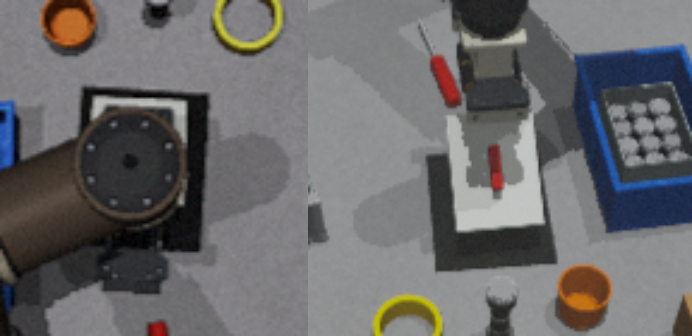

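The lid's back edge is over the mat, seen at (140,105) in the top crop and about (500,220) in the scene crop, and it is not over anything else. I'll lower to just above contact.

Request:
{"op": "send_rows", "data": {
  "moves": [
    {"slide": [0,0,0.1],"turn": 0,"gripper": 0},
    {"slide": [0,0,0.2],"turn": 0,"gripper": 0},
    {"slide": [0,0,0.29],"turn": 0,"gripper": 0},
    {"slide": [0,0,0.36],"turn": 0,"gripper": 0},
    {"slide": [0,0,0.38],"turn": 0,"gripper": 0}
  ]
}}

```text
time_s: 9.12
tcp_pos: [0.5384, 0.017, 0.1219]
eef_rot: [179.9, -0.0, -93.0]
contact_force: [-0.8, -0.2, -0.7]
gripper_width: 0.0036
gripper_force: 30.0
```

Request:
{"op": "send_rows", "data": {
  "moves": [
    {"slide": [0,0,0.01],"turn": 0,"gripper": 0},
    {"slide": [0,0,0.02],"turn": 0,"gripper": 0},
    {"slide": [0,0,0.03],"turn": 0,"gripper": 0},
    {"slide": [0,0,0.04],"turn": 0,"gripper": 0},
    {"slide": [0,0,0.04],"turn": 0,"gripper": 0}
  ],
  "newtons": 12
}}

```text
time_s: 9.53
tcp_pos: [0.5396, 0.0178, 0.1178]
eef_rot: [-180.0, 0.0, -92.9]
contact_force: [0.5, 0.0, 0.3]
gripper_width: 0.0036
gripper_force: 12.0
```

Request:
{"op": "send_rows", "data": {
  "moves": [
    {"slide": [0,0.035,0.045],"turn": 0,"gripper": 0},
    {"slide": [0,0.07,0.098],"turn": 0,"gripper": 0},
    {"slide": [0,0.105,0.15],"turn": 0,"gripper": 0},
    {"slide": [0,0.135,0.205],"turn": 0,"gripper": 0},
    {"slide": [0,0.147,0.232],"turn": 0,"gripper": 0}
  ],
  "newtons": 10
}}

```text
time_s: 9.95
tcp_pos: [0.5158, 0.0186, 0.0812]
eef_rot: [179.9, -0.0, -92.9]
contact_force: [-1.4, -0.1, 0.8]
gripper_width: 0.0069
gripper_force: 11.1
```

Request:
{"op": "send_rows", "data": {
  "moves": [
    {"slide": [0,0.02,0.045],"turn": 0,"gripper": 0},
    {"slide": [0,0.035,0.085],"turn": 0,"gripper": 0},
    {"slide": [0,0.05,0.13],"turn": 0,"gripper": 0},
    {"slide": [0,0.062,0.172],"turn": 0,"gripper": 0},
    {"slide": [0,0.062,0.172],"turn": 0,"gripper": 0}
  ]
}}

```text
time_s: 10.37
tcp_pos: [0.5071, 0.0191, 0.0554]
eef_rot: [179.9, -0.0, -92.9]
contact_force: [-1.0, -0.1, 1.6]
gripper_width: 0.0086
gripper_force: 11.2
```

```bash
python3 -c "
from h import *
b=snap('scene','s7.png');t=snap('wrist','t7.png');print(get_state()['contact_force'])
j=cv2.resize(cv2.imread('pics/s7.png')[120:260,190:350],None,fx=2.4,fy=2.4)[:336];i=cv2.resize(cv2.imread('pics/t7.png'),(400,300));i=cv2.copyMakeBorder(i,0,36,0,0,0)
cv2.imwrite('pics/c7.png',np.hstack([i,j]))"
```

```text
[0.18535855 0.72805351 1.71841158]
```

View pics/c7.png

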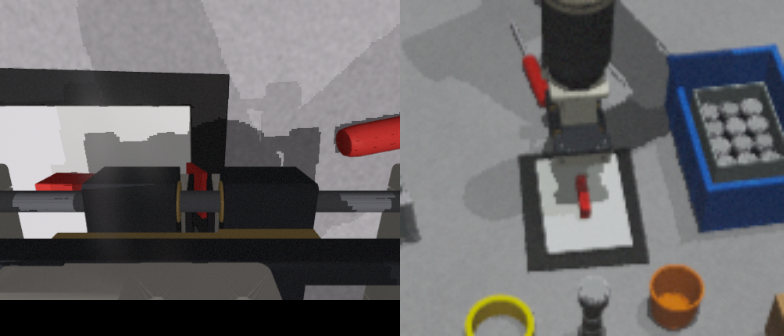

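The lid is nearly flat on the mat, with the mat border showing all round and the tab leaning between the pads. I'll lower the last bit.

Request:
{"op": "send_rows", "data": {
  "moves": [
    {"slide": [0,0.007,0.025],"turn": 0,"gripper": 0},
    {"slide": [0,0.014,0.05],"turn": 0,"gripper": 0},
    {"slide": [0,0.02,0.075],"turn": 0,"gripper": 0},
    {"slide": [0,0.02,0.075],"turn": 0,"gripper": 0},
    {"slide": [0,0.02,0.075],"turn": 0,"gripper": 0}
  ],
  "newtons": 8
}}

```text
time_s: 10.88
tcp_pos: [0.5059, 0.0197, 0.0461]
eef_rot: [-179.9, 0.0, -92.9]
contact_force: [-0.5, -0.7, 7.4]
gripper_width: 0.0096
gripper_force: 8.4
```

Request:
{"op": "send_rows", "data": {
  "moves": [
    {"slide": [0,0,-0.01],"turn": 0,"gripper": 0.2},
    {"slide": [0,0,-0.01],"turn": 0,"gripper": 0.4},
    {"slide": [0,0,-0.01],"turn": 0,"gripper": 0.45},
    {"slide": [0,0,-0.01],"turn": 0,"gripper": 0.45},
    {"slide": [0,0,-0.01],"turn": 0,"gripper": 0.45}
  ]
}}

```text
time_s: 11.3
tcp_pos: [0.5048, 0.0194, 0.0468]
eef_rot: [180.0, -0.0, -92.9]
contact_force: [-0.3, -0.4, -0.2]
gripper_width: 0.0364
gripper_force: 0.0
```

Request:
{"op": "send_rows", "data": {
  "moves": [
    {"slide": [0,0,-0.15],"turn": 0,"gripper": 0.45},
    {"slide": [0,0,-0.35],"turn": 0,"gripper": 0.45},
    {"slide": [0,0,-0.6],"turn": 0,"gripper": 0.6},
    {"slide": [0,0,-0.8],"turn": 0,"gripper": 0.6},
    {"slide": [0,0.1,-1],"turn": 0,"gripper": 0.6}
  ]
}}

```text
time_s: 11.72
tcp_pos: [0.4916, 0.0204, 0.1987]
eef_rot: [-179.9, -0.0, -92.9]
contact_force: [1.3, 0.2, 1.3]
gripper_width: 0.0509
gripper_force: 0.0
```

```bash
python3 -c "
from h import *
w=snap('wrist','w8.png');b=snap('scene','s8.png');t=snap('top','t8.png')
for k in ([w],[b],[t],[w,b]): print(fitlid(k,[590,16,-3],12))
im=t['img'].astype(int)
print('plate top',rect(t,box(im.min(2)>120,215,290,155,245),.016)) 
im=b['img'].astype(int)
print('plate scene',rect(b,box((im.min(2)>120)|((im[...,0]>90)&(im[...,1]<50)),238,300,178,240),.016))
to([.591,.016,.196],177)
j=cv2.resize(cv2.imread('pics/s8.png')[120:260,190:350],None,fx=2.4,fy=2.4)[:336];i=cv2.resize(cv2.imread('pics/w8.png'),(400,300));i=cv2.copyMakeBorder(i,0,36,0,0,0)
cv2.imwrite('pics/c8.png',np.hstack([i,j]))"
```

```text
(array([593.64,  19.19,  -1.46]), np.float64(0.864))
(array([594.19,  18.28,  -3.2 ]), np.float64(0.443))
(array([600.15,  14.68,  -0.75]), np.float64(9.614))
(array([593.79,  17.77,  -2.62]), np.float64(1.312))
plate top (array([651.6,   5.8]), array([273.6, 215. ]), 89.9)
plate scene (array([595.7,  18.4]), array([119.1, 161.9]), 87.1)
now [0.4907 0.0207 0.1995] [-1.7973e+02  1.4000e-01 -9.2900e+01] slide [-0.003 -0.67   0.026] turn 1.001
```

View pics/c8.png

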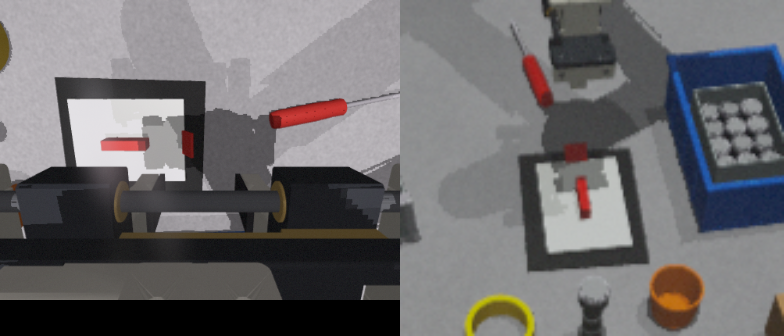

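The lid lies flat and right way up on the mat at about (594, 18) mm, yaw about -3°. Next I'll turn the gripper a quarter to pinch the rib.

Request:
{"op": "send_rows", "data": {
  "moves": [
    {"slide": [0,-0.13,0],"turn": -0.08,"gripper": 0.5},
    {"slide": [0,-0.27,0],"turn": -0.15,"gripper": 0.5},
    {"slide": [0,-0.41,0],"turn": -0.23,"gripper": 0.5},
    {"slide": [0,-0.55,0],"turn": -0.31,"gripper": 0.5},
    {"slide": [0,-0.68,0],"turn": -0.38,"gripper": 0.5}
  ]
}}

```text
time_s: 12.28
tcp_pos: [0.5925, 0.0148, 0.1952]
eef_rot: [179.9, 0.0, -58.4]
contact_force: [0.4, -0.8, 0.1]
gripper_width: 0.0442
gripper_force: 0.0
```

Request:
{"op": "send_rows", "data": {
  "moves": [
    {"slide": [0,0,0],"turn": -0.08,"gripper": 0.5},
    {"slide": [0,0,0],"turn": -0.15,"gripper": 0.5},
    {"slide": [0,0,0],"turn": -0.23,"gripper": 0.5},
    {"slide": [0,0,0],"turn": -0.31,"gripper": 0.5},
    {"slide": [0,0,0],"turn": -0.38,"gripper": 0.5}
  ]
}}

```text
time_s: 12.7
tcp_pos: [0.5914, 0.0149, 0.195]
eef_rot: [179.9, 0.1, -24.2]
contact_force: [0.1, -0.7, -0.5]
gripper_width: 0.0434
gripper_force: 0.0
```

Request:
{"op": "send_rows", "data": {
  "moves": [
    {"slide": [0,0,0],"turn": -0.08,"gripper": 0.4},
    {"slide": [0,0,0],"turn": -0.15,"gripper": 0.4},
    {"slide": [0,0,0],"turn": -0.23,"gripper": 0.4},
    {"slide": [0,0,0],"turn": -0.24,"gripper": 0.4},
    {"slide": [0,0,0],"turn": -0.24,"gripper": 0.4}
  ]
}}

```text
time_s: 13.12
tcp_pos: [0.5915, 0.0149, 0.1957]
eef_rot: [180.0, 0.1, -3.1]
contact_force: [-0.1, -0.1, -0.7]
gripper_width: 0.0345
gripper_force: 0.0
```

```bash
python3 -c "
from h import *
w=snap('wrist','w9.png'); b=optics.capture('scene')
im=w['img'].astype(int);red=(im[...,0]>90)&(im[...,1]<.45*im[...,0])&(im[...,2]<.5*im[...,0])
l,n_,st,ce=cv2.connectedComponentsWithStats(red.astype(np.uint8)); print([(st[i].tolist(),ce[i].round()) for i in range(1,l) if st[i][4]>60])
print(np.round(proj(w,(R.from_euler('z',-3,degrees=True).apply(RIB)+[594.2,18.3,12])/1e3)))
print(get_state()['joints']); to([.5942,.0183,.038],-3)"
```

```text
[([246, 151, 14, 59, 713], array([253., 179.]))]
[[258. 203.]
 [258. 209.]
 [246. 203.]
 [245. 209.]
 [258. 149.]
 [258. 152.]
 [245. 149.]
 [244. 152.]]
[ 2.03515618e+01  1.49150213e+01 -1.40672149e+01 -7.78190294e-03
 -6.10899974e+01  6.65172731e+01]
now [0.5917 0.0149 0.1962] [ 1.7998e+02  7.0000e-02 -3.1300e+00] slide [ 0.017 -0.024  1.055] turn -0.001
```

The rib shows where predicted, to within 1–2 px, centred between the fingers. I'll descend and pinch.

Request:
{"op": "send_rows", "data": {
  "moves": [
    {"slide": [0.017,-0.024,0.2],"turn": 0,"gripper": 0.4},
    {"slide": [0.017,-0.024,0.4],"turn": 0,"gripper": 0.4},
    {"slide": [0.017,-0.024,0.6],"turn": 0,"gripper": 0.4},
    {"slide": [0.017,-0.024,0.75],"turn": 0,"gripper": 0.4},
    {"slide": [0.017,-0.024,0.84],"turn": 0,"gripper": 0.4}
  ]
}}

```text
time_s: 13.63
tcp_pos: [0.593, 0.0181, 0.0679]
eef_rot: [179.9, 0.2, -3.1]
contact_force: [-0.4, 0.6, -0.8]
gripper_width: 0.0351
gripper_force: 0.0
```

Request:
{"op": "send_rows", "data": {
  "moves": [
    {"slide": [0,0,0.08],"turn": 0,"gripper": 0.4},
    {"slide": [0,0,0.15],"turn": 0,"gripper": 0.4},
    {"slide": [0,0,0.19],"turn": 0,"gripper": 0.4},
    {"slide": [0,0,0.208],"turn": 0,"gripper": 0.4},
    {"slide": [0,0,0.208],"turn": 0,"gripper": 0.4}
  ]
}}

```text
time_s: 14.05
tcp_pos: [0.5945, 0.0184, 0.0395]
eef_rot: [180.0, 0.0, -3.0]
contact_force: [0.0, 0.0, 0.4]
gripper_width: 0.035
gripper_force: 0.0
```

Request:
{"op": "send_rows", "data": {
  "moves": [
    {"slide": [0,0,0],"turn": 0,"gripper": 0.25},
    {"slide": [0,0,0],"turn": 0,"gripper": 0.1},
    {"slide": [0,0,0],"turn": 0,"gripper": 0},
    {"slide": [0,0,0],"turn": 0,"gripper": 0},
    {"slide": [0,0,0],"turn": 0,"gripper": 0}
  ],
  "newtons": 25
}}

```text
time_s: 14.47
tcp_pos: [0.595, 0.0186, 0.0405]
eef_rot: [-180.0, -0.1, -2.9]
contact_force: [-0.8, 0.0, 3.4]
gripper_width: 0.0139
gripper_force: 25.0
```

Request:
{"op": "send_rows", "data": {
  "moves": [
    {"slide": [0,0,-0.05],"turn": 0,"gripper": 0},
    {"slide": [0,0,-0.2],"turn": 0,"gripper": 0},
    {"slide": [0,0,-0.4],"turn": 0,"gripper": 0},
    {"slide": [0,0,-0.6],"turn": 0,"gripper": 0},
    {"slide": [0,0,-0.8],"turn": 0,"gripper": 0}
  ]
}}

```text
time_s: 14.88
tcp_pos: [0.5941, 0.0184, 0.1615]
eef_rot: [180.0, 0.0, -2.9]
contact_force: [1.3, 0.1, -1.2]
gripper_width: 0.0137
gripper_force: 25.0
```

Request:
{"op": "send_rows", "data": {
  "moves": [
    {"slide": [0,0,-0.2],"turn": 0,"gripper": 0},
    {"slide": [0,0,-0.4],"turn": 0,"gripper": 0},
    {"slide": [0,0,-0.5],"turn": 0,"gripper": 0},
    {"slide": [0,0,-0.5],"turn": 0,"gripper": 0},
    {"slide": [0,0,-0.5],"turn": 0,"gripper": 0}
  ]
}}

```text
time_s: 15.3
tcp_pos: [0.5947, 0.0186, 0.2361]
eef_rot: [-179.9, -0.1, -2.9]
contact_force: [-0.4, 0.5, -1.1]
gripper_width: 0.0139
gripper_force: 25.0
```

```bash
cat >> h.py <<'E'
def fit_tote(caps,g,boxes):
    ms=[]
    for c,bb in zip(caps,boxes):
        im=c['img'].astype(int); m=box((im[...,2]>45)&(im[...,2]>1.6*im[...,0])&(im[...,2]>1.35*im[...,1]),*bb).astype(np.uint8)
        m=cv2.morphologyEx(m,cv2.MORPH_OPEN,np.ones((3,3)))
        cs,_=cv2.findContours(m,cv2.RETR_EXTERNAL,cv2.CHAIN_APPROX_NONE); k=max(cs,key=cv2.contourArea)
        o=np.zeros_like(m); cv2.fillPoly(o,[k],1); ms.append(gaussian_filter(o.astype(float),1))
    S=np.vstack([bx([-130,130],[-85,85],[105]),bx([-130,130],[-85,85],[100]),bx([-125,125],[-80,80],[0])])
    def f(p):
        e=0
        for c,m in zip(caps,ms):
            big=np.zeros((m.shape[0]*4,m.shape[1]*4),np.uint8)
            W=(R.from_euler('z',p[2],degrees=True).apply(S)+[p[0],p[1],0])/1e3
            cv2.fillConvexPoly(big,np.round(cv2.convexHull(((proj(c,W)+.5)*4).astype(np.float32))).astype(np.int32),1)
            e+=((gaussian_filter(cv2.resize(big.astype(np.float32),m.shape[::-1],interpolation=cv2.INTER_AREA),1)-m)**2).sum()
        return e
    r=minimize(f,g,method='Nelder-Mead',options=dict(initial_simplex=np.array(g)+np.array([[0,0,0],[6,0,0],[0,6,0],[0,0,4]]),xatol=.05,fatol=1e-3))
    return np.round(r.x,2),round(r.fun,2)
E
python3 - <<'E'
from h import *
t=optics.capture('top');b=optics.capture('scene')
g=[539,258,-1];B=[(140,225,160,265),(290,375,130,222)]
print(fit_tote([t],g,B[:1]),fit_tote([b],g,B[1:]),fit_tote([t,b],g,B))
cv2.imwrite('pics/t10.png',t['img'][:,:,::-1]);cv2.imwrite('pics/s10.png',b['img'][:,:,::-1])
# tub rim at 85 mm, light-grey outline, first picture of the scene
im=cv2.imread('pics/top0.png').astype(int); 
print('row profile x',im[214,158:210].sum(1)//3); print('col',im[178:255,181].sum(1)//3)
to([.4,.4,.2],0)
E
```

```text
(array([577.2 , 230.26,  22.03]), np.float64(3400.24)) (array([536.55, 260.68,  -1.62]), np.float64(33.74)) (array([540.8 , 259.83,  -1.53]), np.float64(3637.4))
row profile x [ 15  13  22  12   6  45 112 103  32  19  16  32  71  89  99  91  43  20
  30  73 110 118 148 138  90  52  25  29  69 103 128 149 134  84  51  16
  13  77  78  11  16  58  89  99 106  92  52  12  23  83 111 107]
col [ 98  42  12  15  22  42  88 100 101 103 103  98 100 101 129  76  25  50
 104 135 127 137 132 126 131 137  72 158 149 130 132 131 128 132 111 134
 138  94 122 132 137 133 137 139 121  78 124 121 130 127 137 129 130  97
 162 110 137  68  34  94 104 103 106 101 104 101 107  84  83  85  77  97
 106  77 121 134 132]
now [0.5938 0.0184 0.234 ] [ 1.80e+02  9.00e-02 -2.93e+00] slide [-1.42  -2.474  0.229] turn -0.033
```

Run:
```python
from h import *
t=optics.capture('top');b=optics.capture('scene')
t['img']=cv2.imread('pics/top0.png')[:,:,::-1]; b['img']=cv2.imread('pics/sc0.png')[:,:,::-1]
g=[539,258,-1];B=[(140,215,165,260),(295,370,130,220)]
print(fit_tote([t],g,B[:1]),fit_tote([b],g,B[1:]),fit_tote([t,b],g,B))
# calibration cross-check: lid seen on the mat by each (s8)
for n in ['mat']:
    im=b['img'].astype(int); print(rect(b,box(im.max(2)<50,232,300,178,235),.004))
```

```text
(array([540.16, 260.62,  -0.77]), np.float64(26.17)) (array([536.97, 260.23,  -1.96]), np.float64(20.16)) (array([538.54, 260.79,  -1.13]), np.float64(59.32))
(array([596.9,  30.1]), array([133.7, 203.5]), 86.2)
```

```bash
python3 -c "
from h import *
to([.538,.2605,.2],-1.4)"
```

```text
now [0.5939 0.0183 0.2335] [ 1.7996e+02  1.4000e-01 -2.9300e+00] slide [-0.454 -1.593  0.223] turn -0.017
```

Request:
{"op": "send_rows", "data": {
  "moves": [
    {"slide": [-0.04,-0.12,0],"turn": 0,"gripper": 0},
    {"slide": [-0.08,-0.28,0],"turn": 0,"gripper": 0},
    {"slide": [-0.13,-0.46,0],"turn": 0,"gripper": 0},
    {"slide": [-0.18,-0.64,0],"turn": 0,"gripper": 0},
    {"slide": [-0.23,-0.8,0],"turn": -0.017,"gripper": 0}
  ]
}}

```text
time_s: 15.92
tcp_pos: [0.5656, 0.1412, 0.2337]
eef_rot: [179.9, 0.1, -1.4]
contact_force: [0.1, -0.3, -1.9]
gripper_width: 0.0138
gripper_force: 25.0
```

Request:
{"op": "send_rows", "data": {
  "moves": [
    {"slide": [-0.06,-0.2,0.02],"turn": 0,"gripper": 0},
    {"slide": [-0.12,-0.4,0.06],"turn": 0,"gripper": 0},
    {"slide": [-0.17,-0.58,0.12],"turn": 0,"gripper": 0},
    {"slide": [-0.21,-0.74,0.18],"turn": 0,"gripper": 0},
    {"slide": [-0.224,-0.793,0.223],"turn": 0,"gripper": 0}
  ]
}}

```text
time_s: 16.33
tcp_pos: [0.5344, 0.2623, 0.1995]
eef_rot: [179.9, 0.1, -1.3]
contact_force: [-0.5, -0.2, -0.4]
gripper_width: 0.0137
gripper_force: 25.0
```

```bash
python3 -c "
from h import *
to([.538,.2605,.158],-1.4)"
```

```text
now [0.5344 0.2623 0.1995] [ 1.7994e+02  1.0000e-01 -1.2700e+00] slide [0.025 0.011 0.277] turn 0.001
```

Request:
{"op": "send_rows", "data": {
  "moves": [
    {"slide": [0.025,0.011,0.08],"turn": 0,"gripper": 0},
    {"slide": [0.025,0.011,0.16],"turn": 0,"gripper": 0},
    {"slide": [0.025,0.011,0.23],"turn": 0,"gripper": 0},
    {"slide": [0.025,0.011,0.27],"turn": 0,"gripper": 0},
    {"slide": [0.025,0.011,0.27],"turn": 0,"gripper": 0}
  ]
}}

```text
time_s: 16.75
tcp_pos: [0.5387, 0.2567, 0.1588]
eef_rot: [179.9, 0.2, -1.5]
contact_force: [-0.1, -0.4, -0.1]
gripper_width: 0.0137
gripper_force: 25.0
```

Run:
```python
from h import *
s=get_state();print(s['tcp_pos'],s['eef_rot'],s['moment'])
z=s['tcp_pos'][2]*1e3-28.5
b=snap('scene','s11.png');w=snap('wrist','w11.png');t=snap('top','t11.png')
for c in (b,t,w): print(fitlid([c],[538,260,-1.5],z))
# plate white outline and tote inner/outer edges, scene
im=b['img'].astype(int); red=(im[...,0]>90)&(im[...,1]<.5*im[...,0])
print('white scene',rect(b,box((im.min(2)>95)|red,300,375,130,225),z/1e3+.004))
im=w['img'].astype(int); bl=(im[...,2]>45)&(im[...,2]>1.6*im[...,0])&(im[...,2]>1.3*im[...,1])
l,_,st,ce=cv2.connectedComponentsWithStats(bl.astype(np.uint8)); print([(st[i].tolist()) for i in range(1,l) if st[i][4]>100])
P=lambda S:np.round(proj(w,(R.from_euler('z',-1.4,degrees=True).apply(S)+[538,260.5,0])/1e3)).astype(int).tolist()
print('rim out',P(bx([-130,130],[-85,85],[105])),'lid',np.round(proj(w,(np.array(bx([-80,80],[-60,60],[4]))+[538,260.5,z])/1e3)).tolist())
```

```text
[0.53866302 0.25668433 0.15877606] [ 1.79867467e+02  1.56644067e-01 -1.45226396e+00] [-0.13317534  0.15527336  0.04933763]
(array([544.51, 263.96, -25.02]), np.float64(28.411))
(array([537.65, 259.93,   4.47]), np.float64(4.326))
(array([529.51, 256.55,  -1.24]), np.float64(1.475))
white scene (array([589.7, 255. ]), array([243.7, 456.4]), 70.7)
[[105, 5, 291, 209, 28532]]
rim out [[356, 370], [145, 371], [394, 7], [102, 7]] lid [[342.0, 344.0], [163.0, 348.0], [357.0, 90.0], [131.0, 96.0]]
```

Run:
```python
from h import *
s=get_state();print(s['tcp_pos'],s['eef_rot'])
for n in ('w11','s11'):
    im=cv2.imread(f'pics/{n}.png')[:,:,::-1].astype(int)
    bl=(im[...,2]>40)&(im[...,2]>1.5*im[...,0])&(im[...,2]>1.25*im[...,1])
    br=im.min(2)>95
    runs=lambda m:[(int(a),int(e)) for a,e in zip(np.flatnonzero(np.diff(np.r_[0,m.astype(int),0])==1),np.flatnonzero(np.diff(np.r_[0,m.astype(int),0])==-1)) if e-a>1]
    rows,cols=((60,90,105,120,140,160),(150,180,220,280,320,345)) if n=='w11' else ((160,175,190,200,205),(315,325,335,345,355))
    for r in rows: print(n,'row',r,'blue',runs(bl[r]),'bright',runs(br[r]))
    for c in cols: print(n,'col',c,'blue',runs(bl[:,c]),'bright',runs(br[:,c]))
```

```text
[0.5397924  0.25780541 0.16136675] [-1.79988417e+02 -3.50693915e-02 -1.41488259e+00]
w11 row 60 blue [(111, 390)] bright [(0, 112), (390, 424)]
w11 row 90 blue [(115, 387)] bright [(0, 115), (387, 418)]
w11 row 105 blue [(117, 144), (369, 386)] bright [(0, 117), (144, 368), (386, 416)]
w11 row 120 blue [(118, 145), (367, 384)] bright [(0, 119), (145, 367), (384, 413)]
w11 row 140 blue [(121, 147), (366, 382)] bright [(0, 121), (132, 134), (147, 365), (382, 409)]
w11 row 160 blue [(123, 139), (141, 143), (364, 380)] bright [(0, 124), (133, 136), (149, 363), (380, 406)]
w11 col 150 blue [(8, 94), (179, 183), (184, 193), (194, 197), (200, 207), (208, 213)] bright [(0, 8), (94, 175)]
w11 col 180 blue [(8, 95)] bright [(0, 8), (94, 213)]
w11 col 220 blue [(8, 95)] bright [(0, 8), (94, 213)]
w11 col 280 blue [(7, 95)] bright [(0, 8), (94, 223)]
w11 col 320 blue [(7, 95)] bright [(0, 7), (94, 213)]
w11 col 345 blue [(7, 94)] bright [(0, 7), (94, 213)]
s11 row 160 blue [(301, 312), (351, 355)] bright [(0, 33), (35, 42), (75, 77), (82, 84), (86, 246), (254, 301), (315, 320), (360, 370), (373,
[... 485 characters left out ...]
(433, 440), (441, 501)]
s11 row 205 blue [(312, 362)] bright [(0, 28), (51, 73), (82, 160), (161, 192), (195, 241), (290, 311), (362, 428), (435, 442), (444, 504)]
s11 col 315 blue [(179, 216)] bright [(58, 121), (158, 162), (217, 236), (245, 298), (360, 384)]
s11 col 325 blue [(196, 215)] bright [(57, 126), (170, 183), (185, 189), (216, 296), (358, 384)]
s11 col 335 blue [(3, 14), (194, 214)] bright [(56, 70), (81, 83), (169, 181), (184, 187), (215, 295), (356, 384)]
s11 col 345 blue [(193, 213)] bright [(13, 37), (168, 179), (183, 186), (213, 246), (269, 293), (354, 384)]
s11 col 355 blue [(24, 34), (161, 171), (179, 212)] bright [(126, 132), (172, 178), (212, 242), (288, 291), (352, 384)]
```

Run:
```python
from h import *
w=optics.capture('wrist'); s=get_state(); print(s['tcp_pos'],w['origin'],w['attitude'])
for zt in (.1595,.161):
  zl=zt-.0245
  L=unproj(w,[[143.5,105],[368,105],[146.5,140],[365,140]],zl)*1e3; F=unproj(w,[[180,94],[345,94]],zl)*1e3
  Tt=unproj(w,[[116.5,105],[386,105],[120.5,140],[382,140]],.105)*1e3; TF=unproj(w,[[150,7.7],[345,6.8]],.105)*1e3
  print('lid y',L[:,1].round(1),'x back',F[:,0].round(1),'tote y',Tt[:,1].round(1),'xfar',TF[:,0].round(1))
  print(L[:,0].round(0),Tt[:,0].round(0))
```

```text
[0.53981878 0.25799669 0.1616221 ] [0.60653662 0.25529014 0.30015462] [ 1.65432409e+02  2.16683232e-02 -9.14271257e+01]
lid y [315.4 194.9 316.  195.2] x back [619.3 617.1] tote y [343.5 172.5 344.  173.2] xfar [670.1 667.7]
[614. 611. 596. 593.] [616. 612. 594. 590.]
lid y [314.9 195.4 315.5 195.8] x back [619.1 617. ] tote y [343.5 172.5 344.  173.2] xfar [670.1 667.7]
[614. 611. 596. 593.] [616. 612. 594. 590.]
```

Request:
{"op": "send_rows", "data": {
  "moves": [
    {"slide": [0.003,-0.02,0],"turn": 0,"gripper": 0},
    {"slide": [0.003,-0.02,0.06],"turn": 0,"gripper": 0},
    {"slide": [0.003,-0.02,0.12],"turn": 0,"gripper": 0},
    {"slide": [0.003,-0.02,0.18],"turn": 0,"gripper": 0},
    {"slide": [0.003,-0.02,0.22],"turn": 0,"gripper": 0}
  ]
}}

```text
time_s: 17.37
tcp_pos: [0.5391, 0.2606, 0.1261]
eef_rot: [179.9, 0.1, -1.4]
contact_force: [0.3, -0.4, -1.4]
gripper_width: 0.0137
gripper_force: 25.0
```

```bash
cat >> h.py <<'E'
def rel(f):
    w=snap('wrist',f); s=get_state(); print(s['tcp_pos'],s['eef_rot'][2],s['contact_force'])
    im=w['img'].astype(int); bl=(im[...,2]>40)&(im[...,2]>1.5*im[...,0])&(im[...,2]>1.25*im[...,1])
    runs=lambda m:[(int(a),int(e)) for a,e in zip(np.flatnonzero(np.diff(np.r_[0,m.astype(int),0])==1),np.flatnonzero(np.diff(np.r_[0,m.astype(int),0])==-1)) if e-a>4]
    zl=s['tcp_pos'][2]-.0245
    for r in (110,125,140,155):
        q=runs(bl[r,90:430]); q=[(a+90,e+90) for a,e in q]
        if len(q)<2: print(r,q); continue
        y=lambda u,z:unproj(w,[[u-.5,r]],z)[0,1]*1e3
        t=(y(q[0][0],.105)+y(q[-1][1],.105))/2; l=(y(q[0][1],zl)+y(q[-1][0],zl))/2
        print(r,q,'tote y %.1f lid y %.1f'%(t,l))
    for c in (150,190,250,320,345):
        q=runs(bl[:200,c]); 
        if q: print(c,q[:2],'tote x %.1f lid x %.1f'%(unproj(w,[[c,q[0][0]-.5]],.105)[0,0]*1e3-130,unproj(w,[[c,q[0][1]-.5]],zl)[0,0]*1e3-80))
E
python3 -c "
from h import *
rel('w12.png')"
```

```text
[0.53866812 0.26028755 0.12508864] -1.407767465408952 [-0.88782653  0.12625738 -2.76914704]
110 [(95, 144), (368, 419)] tote y 257.6 lid y 258.1
125 [(97, 146), (367, 417)] tote y 257.8 lid y 258.0
140 [(99, 147), (366, 415)] tote y 258.0 lid y 258.2
155 [(101, 148), (364, 414)] tote y 257.9 lid y 258.7
150 [(0, 94), (179, 200)] tote x 531.3 lid x 539.1
190 [(0, 95)] tote x 530.8 lid x 538.1
250 [(0, 95)] tote x 530.1 lid x 537.3
320 [(0, 95)] tote x 529.3 lid x 536.4
345 [(0, 94)] tote x 529.0 lid x 536.6
```

Request:
{"op": "send_rows", "data": {
  "moves": [
    {"slide": [0,0,0.01],"turn": 0,"gripper": 0},
    {"slide": [0,0,0.02],"turn": 0,"gripper": 0},
    {"slide": [0,0,0.03],"turn": 0,"gripper": 0},
    {"slide": [0,0,0.04],"turn": 0,"gripper": 0},
    {"slide": [0,0,0.04],"turn": 0,"gripper": 0}
  ]
}}

```text
time_s: 17.83
tcp_pos: [0.5398, 0.2611, 0.1218]
eef_rot: [-180.0, 0.0, -1.4]
contact_force: [-0.7, -0.1, -1.1]
gripper_width: 0.0139
gripper_force: 25.0
```

Request:
{"op": "send_rows", "data": {
  "moves": [
    {"slide": [0,0,0.007],"turn": 0,"gripper": 0},
    {"slide": [0,0,0.014],"turn": 0,"gripper": 0},
    {"slide": [0,0,0.02],"turn": 0,"gripper": 0},
    {"slide": [0,0,0.02],"turn": 0,"gripper": 0},
    {"slide": [0,0,0.02],"turn": 0,"gripper": 0}
  ]
}}

```text
time_s: 18.25
tcp_pos: [0.5398, 0.2611, 0.1189]
eef_rot: [180.0, 0.0, -1.4]
contact_force: [0.4, 0.4, -0.7]
gripper_width: 0.0139
gripper_force: 25.0
```

Request:
{"op": "send_rows", "data": {
  "moves": [
    {"slide": [0,0,0.007],"turn": 0,"gripper": 0},
    {"slide": [0,0,0.014],"turn": 0,"gripper": 0},
    {"slide": [0,0,0.02],"turn": 0,"gripper": 0},
    {"slide": [0,0,0.02],"turn": 0,"gripper": 0},
    {"slide": [0,0,0.02],"turn": 0,"gripper": 0}
  ]
}}

```text
time_s: 18.67
tcp_pos: [0.5398, 0.261, 0.1158]
eef_rot: [180.0, 0.0, -1.4]
contact_force: [-0.8, 0.1, -0.2]
gripper_width: 0.0135
gripper_force: 25.0
```

Request:
{"op": "send_rows", "data": {
  "moves": [
    {"slide": [0,0,0.005],"turn": 0,"gripper": 0},
    {"slide": [0,0,0.01],"turn": 0,"gripper": 0},
    {"slide": [0,0,0.013],"turn": 0,"gripper": 0},
    {"slide": [0,0,0.013],"turn": 0,"gripper": 0},
    {"slide": [0,0,0.013],"turn": 0,"gripper": 0}
  ]
}}

```text
time_s: 19.08
tcp_pos: [0.5398, 0.261, 0.1139]
eef_rot: [180.0, 0.0, -1.4]
contact_force: [-0.6, -0.0, -2.1]
gripper_width: 0.0142
gripper_force: 25.0
```

Request:
{"op": "send_rows", "data": {
  "moves": [
    {"slide": [0,0,0.005],"turn": 0,"gripper": 0},
    {"slide": [0,0,0.01],"turn": 0,"gripper": 0},
    {"slide": [0,0,0.01],"turn": 0,"gripper": 0},
    {"slide": [0,0,0.01],"turn": 0,"gripper": 0},
    {"slide": [0,0,0.01],"turn": 0,"gripper": 0}
  ]
}}

```text
time_s: 19.5
tcp_pos: [0.5399, 0.2611, 0.1135]
eef_rot: [-180.0, -0.0, -1.4]
contact_force: [-3.6, -1.0, 7.1]
gripper_width: 0.0137
gripper_force: 25.0
```

```bash
python3 -c "
from h import *
rel('w13.png'); s=get_state(); print(s['moment'])"
```

```text
[0.53991182 0.26113382 0.11349647] -1.3688924526810191 [-2.6424126  -0.34684514  6.34771455]
110 [(90, 144), (368, 430)] tote y 256.8 lid y 258.7
125 [(90, 146), (367, 430)] tote y 257.0 lid y 258.7
140 [(90, 147), (366, 430)] tote y 257.1 lid y 258.8
155 [(90, 148), (364, 428)] tote y 257.8 lid y 259.3
150 [(0, 94), (183, 200)] tote x 527.9 lid x 539.9
190 [(0, 95)] tote x 527.4 lid x 538.9
250 [(0, 95)] tote x 526.8 lid x 538.1
320 [(0, 95)] tote x 526.0 lid x 537.2
345 [(0, 95)] tote x 525.8 lid x 536.9
[-0.34690827  1.29466601 -0.03888257]
```

Contact came at exactly the expected seated height (plug fully in, rather than 8 mm high), so I'll release and back off.

Request:
{"op": "send_rows", "data": {
  "moves": [
    {"slide": [0,0,-0.003],"turn": 0,"gripper": 0},
    {"slide": [0,0,-0.003],"turn": 0,"gripper": 0.15},
    {"slide": [0,0,-0.003],"turn": 0,"gripper": 0.3},
    {"slide": [0,0,-0.003],"turn": 0,"gripper": 0.35},
    {"slide": [0,0,-0.003],"turn": 0,"gripper": 0.35}
  ]
}}

```text
time_s: 19.97
tcp_pos: [0.5399, 0.2611, 0.1127]
eef_rot: [180.0, 0.0, -1.4]
contact_force: [-0.7, 0.5, 0.2]
gripper_width: 0.0273
gripper_force: 0.0
```

Request:
{"op": "send_rows", "data": {
  "moves": [
    {"slide": [0,0,-0.05],"turn": 0,"gripper": 0.35},
    {"slide": [0,0,-0.15],"turn": 0,"gripper": 0.35},
    {"slide": [0,0,-0.3],"turn": 0,"gripper": 0.35},
    {"slide": [0,0,-0.5],"turn": 0,"gripper": 0.35},
    {"slide": [0,0,-0.7],"turn": 0,"gripper": 0.35}
  ]
}}

```text
time_s: 20.38
tcp_pos: [0.5395, 0.2607, 0.219]
eef_rot: [179.9, 0.0, -1.4]
contact_force: [1.3, 0.6, -0.6]
gripper_width: 0.0309
gripper_force: 0.0
```

Request:
{"op": "send_rows", "data": {
  "moves": [
    {"slide": [-0.05,0.2,0],"turn": 0,"gripper": 0.35},
    {"slide": [-0.1,0.4,0],"turn": 0,"gripper": 0.35},
    {"slide": [-0.2,0.6,0],"turn": 0,"gripper": 0.35},
    {"slide": [-0.3,0.8,0],"turn": 0,"gripper": 0.35},
    {"slide": [-0.4,1,0],"turn": 0,"gripper": 0.35}
  ]
}}

```text
time_s: 20.8
tcp_pos: [0.4754, 0.1113, 0.2183]
eef_rot: [-180.0, -0.0, -1.4]
contact_force: [0.3, -0.6, -1.1]
gripper_width: 0.0308
gripper_force: 0.0
```

Run:
```python
from h import *
s=get_state();print(s['tcp_pos'],s['gripper_width'])
b=snap('scene','s14.png');t=snap('top','t14.png')
for c in (b,t):
    print([fitlid([c],[538.5,260.5,-1.3],z) for z in (79,85,93)])
im=b['img'].astype(int);red=(im[...,0]>80)&(im[...,1]<.5*im[...,0])
print(rect(b,box((im.min(2)>90)|red,312,357,150,197),.089))
q=proj(b,(R.from_euler('z',-1.3,degrees=True).apply(bx([-80,80],[-60,60],[4]))+[538.5,260.5,85])/1e3); print(q.round(1).tolist())
for n in ['tape','torch_standing','torch_lying','pack','cup']: print(n,[np.round(d['location'],3).tolist() for d in optics.look_for('scene',n)[:1]])
```

```text
[0.47540323 0.11127855 0.21826553] 0.030814033310165276
[(array([532.15, 265.71,  -1.15]), np.float64(0.162)), (array([537.18, 262.25,  -1.32]), np.float64(0.164)), (array([543.22, 259.35,  -1.49]), np.float64(0.176))]
[(array([540.87, 263.47,   3.62]), np.float64(0.609)), (array([540.33, 262.45,   2.12]), np.float64(0.642)), (array([539.83, 260.25,   2.01]), np.float64(0.643))]
(array([532.2, 260.9]), array([122.7, 181.7]), 88.7)
[[310.1, 154.8], [342.8, 151.5], [320.7, 189.2], [355.4, 185.5]]
tape [[0.768, -0.127, 0.04]]
torch_standing [[0.816, -0.015, 0.113]]
torch_lying [[0.436, 0.47, 0.03]]
pack [[0.44, -0.467, 0.023]]
cup [[0.768, 0.111, 0.038]]
```

```bash
python3 -c "
from h import *
print(order.close_job())"
```

```text
the job is handed in; nothing more can be done
None
```

The job is handed in: the lid came off the grey tub, was laid on the mat and let go, and by force and camera fits now sits fully seated and square on the filled tub. The bystanders measure where they started, and the run took about 21 s; the lid was tipped about 30° rather than the suggested 35–45° because the gripper could not lean.

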